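Lock the carrying handle into the tea tray

TASK

Fit the carrying handle to the round tea tray: lift it out of its wooden rest, feel its T-shaped foot down through the slot in the tray's steel hub, press it down against the spring inside and give it a quarter turn either way, then let go so that it springs up and stays standing locked across the slot. Feel for the slot gently, without forcing the handle against the hub, and leave the glasses and the other things on the counter where they are.

Things in the scene. Friction and masses are not known exactly. Their poses are not given: they have to be found in the camera images.
- handle: Loose carrying handle, 118 mm tall, 0.12 to 0.2 kg, upright in its rest. From the bottom: a flat steel T-foot 36 (own x) x 10 (own y) x 8 mm high; a round steel stem of 10 mm diameter; at the top a dark wooden grip 50 (own x) x 16 (own y) mm, from 88 to 118 mm above the underside. Origin: centre of the foot's underside, z up. A half turn makes no difference.
- rest: Fixed wooden block 64 (own x) x 44 (own y) x 30 mm high; origin under its centre on the counter. A rectangular pocket 40 x 13.5 mm (long side along x), 24 mm deep, in its top loosely holds the handle's foot, whose underside rests 6 mm above the counter.
- tray: Fixed round white enamel tray, 306 mm across, rim 19 mm high; origin on the counter under its centre, z up. In its middle stands a fixed square steel hub 80 x 80 mm, sides along the tray's x and y, flat top 51 to 61 mm up. The hub is adjustable and was set by eye: it is always off-centre, by 3.8 to 7.3 mm in all, up to 5.4 mm along each of the tray's x and y; its height is unknown too. Find it by feel or sight.
- slot_nominal (a point): Point on the tray's z axis, 56 mm up; the slot's centre in the hub's top is up to 5.4 mm away from it in x and in y, and up to 5 mm in z. Axes as the tray's. The slot, 39.5 mm (along x) x 13.5 mm (along y), goes through the middle of the hub's 6 mm top plate. More than 40 N between handle and tray or hub counts as forcing it.
- spring_nominal (a point): Point on the tray's z axis, 46 mm up (real: 10 mm below the hub's top): here the foot's underside meets a spring plunger, which pushes up with 6 N, growing 0.3 N per mm, and stops solid 14 mm lower. Four ridges, 4 mm deep, hang under the plate beside the slot: the foot turns, either way, only with its underside 18 to 24 mm below the hub's top (8 to 14 mm below first spring contact).
- lock_nominal (a point): Point on the tray's z axis, 42 mm up (real: 14 mm below the hub's top): height of the foot's underside when locked. The ridges form a groove 17 mm wide across the slot (along the tray's y, through the slot's centre). Let go with the foot lying across the slot, and the spring lifts it into this groove and holds it up against the plate.
- glass0: Tea glass in a stainless holder, 84 mm tall, 54 mm across, standing on the tray about 105 mm from its centre; origin under it. Leave alone.
- glass1: Second tea glass, like glass0. Leave alone.
- glass2: Third tea glass, like glass0. Leave alone.
- sugar_bowl: Glass sugar bowl with steel screw lid, 86 mm across and 86 mm tall; origin under it. Leave alone.
- saucer0: White saucer, 110 mm across, on the wooden turntable (240 mm across, top 32 mm high); origin under it. Leave alone.
- saucer1: Second saucer on the turntable. Leave alone.
- teaspoon: Steel teaspoon, 140 mm long, flat on the counter. Leave alone.
- tea_tin: Round tea tin, 72 mm across, 110 mm tall; origin under it. Leave alone.

How it is judged:
By the outcome, as a careful person would: the job done as asked, in the order asked, and still so for the second after the job is handed in, with the robot touching nothing.
It also fails if it takes over 72 s, if anything falls off the work surface, if the arm or the gripper's body presses on something with over 40 N, if the wrist force passes 120 N, or if a joint passes its speed limit or range.

ROBOT

A 6-joint arm with a two-finger parallel gripper is mounted at the origin on the work surface. World frame = base frame: x ahead of the robot, y to its left, z up, the work surface at z = 0. Lengths are in m, angles in rad, forces in N, time in s.
With the tool pointing down it reaches from about 0.35 to 0.975 m from the base axis. Payload 7.1 kg.
Tool frame: the origin (TCP) lies midway between the tips of the shut fingers; the grasp point (between the pads) lies 19 mm behind it (bot.tcp_to_grasp is the z of the grasp point in the tool frame, in m); z points along the fingers, y is the direction in which the jaws open and shut (so a half turn about z gives the same grasp; the last joint's range is limited). The gripper opens to 88 mm and grips with 3 to 60 N. Pads are 20 mm wide; open, the fingers measure 115 mm over their backs; the gripper's body (75 mm by 178 mm) begins 61 mm behind the grasp point.
Start: joints at [1.308, 0.423, 1.63, -0, 1.089, -0.019], TCP at [0.151, 0.607, 0.223] pointing down, gripper open.
Joint ranges: [-3, 3], [-0.9, 2.11], [0.09, 2.58], [-1.31, 4.45], [0.11, 2.69], [-2.54, 2.54]. Speed limits (rad/s): [2.39, 2.39, 3.01, 3.14, 3.14, 3.14].

INTERFACE

Orientations are given as a unit quaternion [x, y, z, w].
In Python, from workcell import bot gives the robot as it stands. The module is installed in compiled form; this text tells all that it offers.
- The arm moves only by the tool carry_out, never from a script. Its argument "targets" is a list of rows, each a list of 5 numbers: the opening in per cent of the stroke, from 0 (shut) to 100 (fully open), then the shift along the world's x, y, z in cm, then the turn about the world's z in rad. A call has exactly 5 rows; each row is the pose to reach, as a shift and turn from the pose commanded when the call began; what a row does not reach only later rows make up. A row lasts 1/10 s, in which the tool goes at most 50 mm and 8.59 degrees, less where a joint would pass 70% of its speed; a pose out of reach is approached as far as the arm can. A call with a gripper value outside its range is refused whole. The fingers move at their own pace and stop on an object; the grip force is fixed at half the most. Time passes only in rows, so rows that repeat a pose let the fingers close, or fill a call up. It gives the time, the measured TCP pose, the force and the opening at its end, in the units of the state.
- bot.state(): the state, without advancing time (a new reading comes with each control period).
- bot.grab_frame(name): name is "side" or "top"; returns (picture, depth): 400x640x3 uint8, blue, green, red; 400x640 float32, m along the optical axis (not along the pixel's ray), 0 where there is no reading.
- bot.get_calibration(name): a dict with "K" (3x3 intrinsics, pixels), "k1" (the pictures are not rectified: a ray, as slopes to the right and down, at radius r is drawn at 1 + k1 r^2 times it, then the intrinsics apply), "view" (4x4, takes a point from world to camera coordinates). Camera axes: x right, y up, looking along -z (the intrinsics and any distortion apply to the point x, -y, -z); pixel columns grow to the right and rows downward; lengths in m; the calibration is good to about 2 mm. A picture is of the moment at which its call begins. get_calibration takes no time and is no camera call.
- bot.sign_off(): hands the job in, once; it reports no verdict.
The state is a dict: "time_s": time; "qpos": joint angles; "qd": joint speeds; "tau": joint torques, N m; "tool_pos": TCP position; "tool_rot": TCP orientation; "ft_force": force on the tool from outside, world axes, zero at the start; "ft_torque": the same for the moment, N m; "opening": opening from 0.0 (shut) to 1.0 (fully open).
Only numpy, scipy, OpenCV 4.12 (cv2) and the standard library are available. Lean on these libraries where they do the work, as an engineer would, in place of code of your own. Each camera call takes 0.05 s, during which the arm holds its last target.

## Working session

There is one attempt and no reset: what is moved stays moved. The work goes in short steps, Python scripts to look and compute and a tool call to move; the robot and the scene stay as the last step left them, time stands still between calls to the robot, and variables do not carry over. Pictures are saved under pics/ and viewed, and the job is handed in when it is done.

Besides the shell and the picture viewer there is one more tool, called after "Emit:" as name(argument=value, ...), one argument or row to a line, values as JSON. carry_out: Moves the arm, as the interface text tells. Its arguments: {"type":"object","properties":{"targets":{"type":"array","items":{"type":"array","items":{"type":"number"}}}},"required":["targets"]}

```bash
mkdir -p pics; ls
python3 - <<'E'
from workcell import bot
import cv2,numpy as np
for n in("side","top"):
    p,d=bot.grab_frame(n); cv2.imwrite(f"pics/{n}0.png",p); np.savez(f"{n}0.npz",p=p,d=d)
    c=bot.get_calibration(n); print(n,c)
print(bot.state(), bot.tcp_to_grasp)
E
```

```text
pics
side {'K': array([[370.99785417,   0.        , 320.76188646],
       [  0.        , 370.99785417, 202.70974178],
       [  0.        ,   0.        ,   1.        ]]), 'k1': 0.013950380853198264, 'view': array([[-0.97338001, -0.22919219, -0.00151721,  0.49029268],
       [ 0.12981989, -0.55677678,  0.82045501, -0.12081517],
       [-0.18888663,  0.79841753,  0.57170909, -0.90011565],
       [ 0.        ,  0.        ,  0.        ,  1.        ]])}
top {'K': array([[476.15208182,   0.        , 317.65461189],
       [  0.        , 476.15208182, 204.96487428],
       [  0.        ,   0.        ,   1.        ]]), 'k1': -0.10082232343164371, 'view': array([[ 0.0265802 , -0.9995293 ,  0.01531883, -0.00914353],
       [ 0.99638605,  0.0277271 ,  0.08028733, -0.50799061],
       [-0.08067429,  0.01312942,  0.99665404, -1.19183269],
       [ 0.        ,  0.        ,  0.        ,  1.        ]])}
{'time_s': 0.1, 'qpos': array([ 1.30801187e+00,  4.23770915e-01,  1.63060679e+00,  9.39342121e-06,
        1.08864859e+00, -1.89952576e-02]), 'qd': array([ 0.00029636, -0.00151269, -0.00052717, -0.00012417,  0.00051365,
        0.00076141]), 'tau': array([-2.02024085e-04, -5.45613027e+01, -2.74321908e+01,  6.46088202e-02,
        1.88176573e-02, -1.04285664e-05]), 'tool_pos': array([0.1506985 , 0.60602613, 0.22197806]), 'tool_rot': array([ 1.21595098e-01,  9.92579527e-01, -7.09138347e-04, -1.04778121e-04]), 'ft_force': array([-0.73676029, -0.80354231, -0.36973216]), 'ft_torque': array([ 0.00348842, -0.00082239,  0.041316  ]), 'opening': 0.9983453032696523} -0.0187
```

View pics/side0.png

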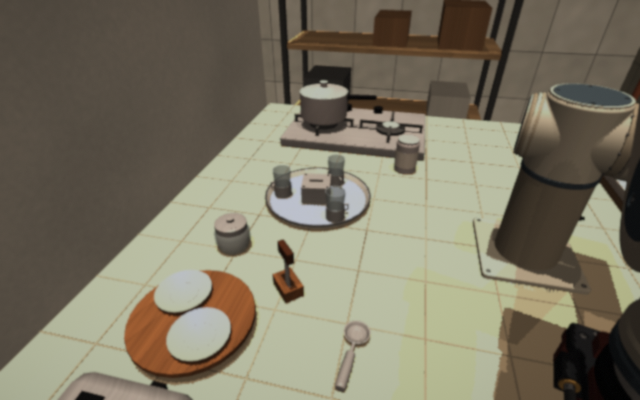

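View pics/top0.png

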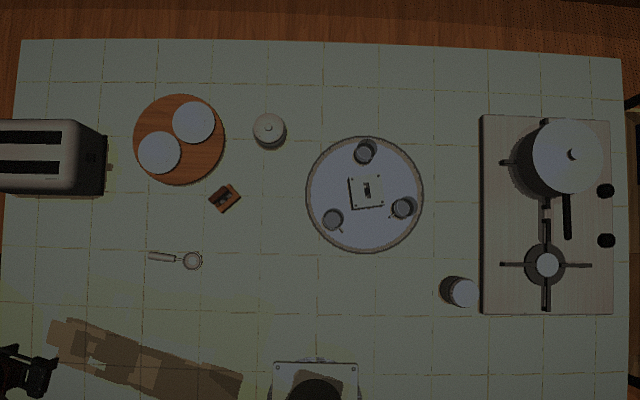

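The side picture shows the handle at about (287,268) and the tray at about (318,196). In the top picture the rest is at about (225,198) and the slot at about (366,190). I'll zoom in and measure.

```bash
cat > h.py <<'E'
import numpy as np,cv2
from workcell import bot
def dist(c): return np.array([c['k1'],0,0,0,0])
def ray(name,uv):
    c=bot.get_calibration(name)
    s=cv2.undistortPoints(np.array(uv,float).reshape(-1,1,2),c['K'],dist(c)).reshape(-1,2)
    V=c['view']; R=V[:3,:3]; t=V[:3,3]
    d=np.c_[s[:,0],-s[:,1],-np.ones(len(s))]
    return -R.T@t, d@R
def atz(name,uv,z):
    o,d=ray(name,uv); return o+d*((np.asarray(z)-o[2])/d[:,2])[:,None]
def depthpts(name,uv,dep):
    o,d=ray(name,uv); return o+d*np.asarray(dep)[:,None]
def proj(name,P):
    c=bot.get_calibration(name);V=c['view'];P=np.atleast_2d(P)
    q=P@V[:3,:3].T+V[:3,3]; q=q*[1,-1,-1]
    return cv2.projectPoints(q.reshape(-1,1,3),np.zeros(3),np.zeros(3),c['K'],dist(c))[0].reshape(-1,2)
E
python3 - <<'E'
import numpy as np,cv2
z=np.load('top0.npz');p=z['p'];
def crop(p,x0,y0,w,h,s,f,g=2.0):
    c=p[y0:y0+h,x0:x0+w]; c=np.clip(c.astype(float)*g,0,255).astype(np.uint8)
    cv2.imwrite(f,cv2.resize(c,None,fx=s,fy=s,interpolation=cv2.INTER_NEAREST))
crop(p,200,175,50,45,13,'pics/a1.png',2.5)
crop(p,300,130,130,130,4.6,'pics/a2.png',1.8)
crop(p,340,165,52,50,11,'pics/a2b.png',1.5)
p=np.load('side0.npz')['p']
crop(p,255,145,130,160,3.7,'pics/a3.png',1.3)
E
```

```text
(no output)
```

View pics/a1.png

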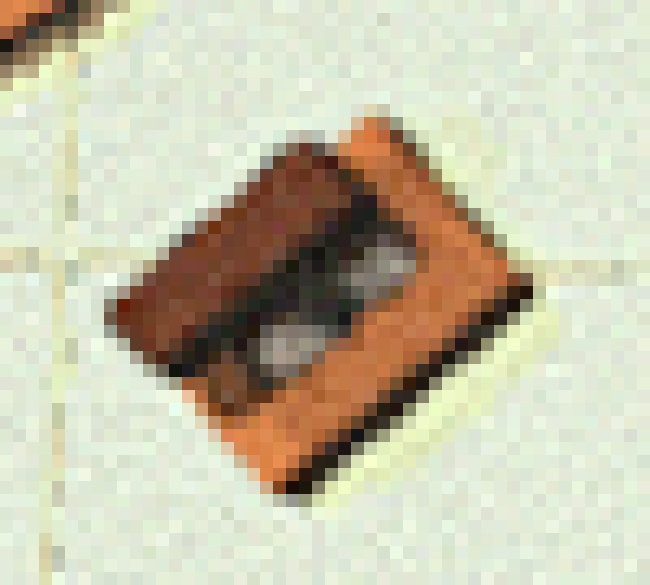

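View pics/a2.png

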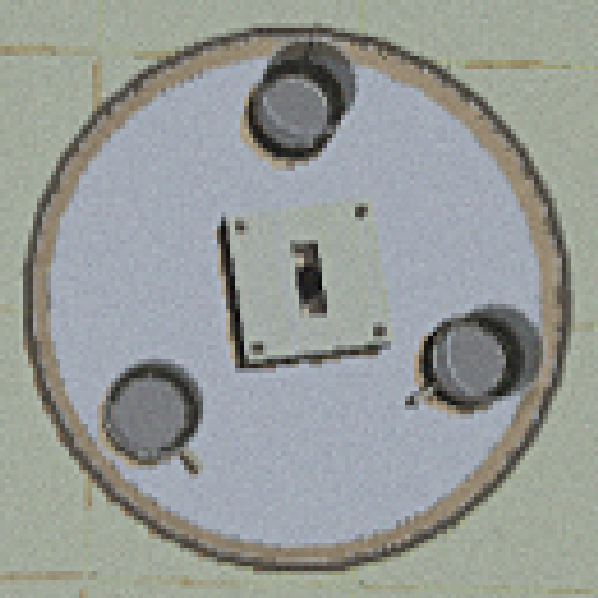

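View pics/a2b.png

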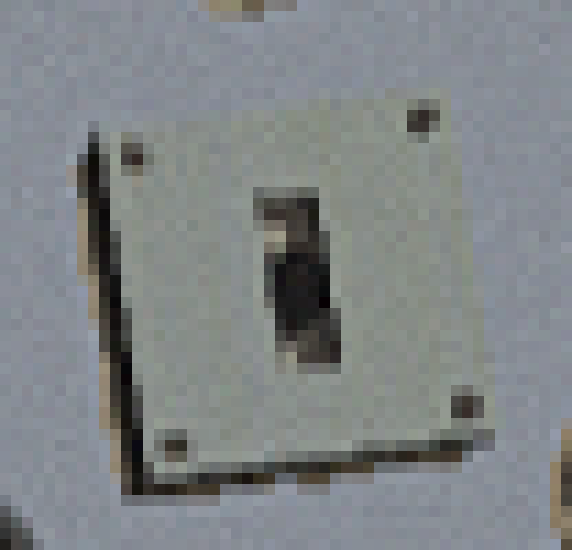

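View pics/a3.png

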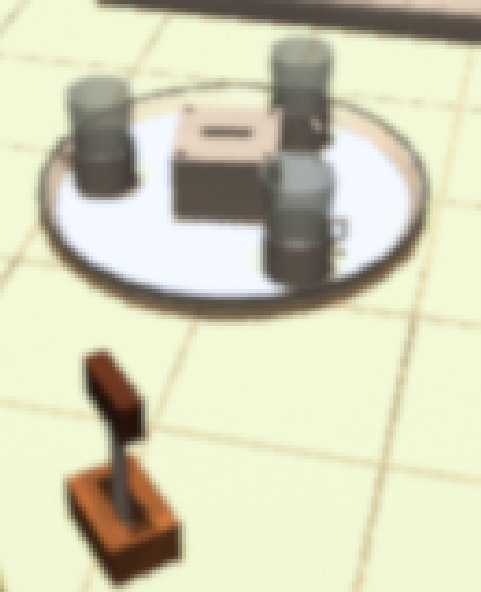

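Run:
```python
from h import *
def px(c,off,s): return np.array(c,float)/s-.5+np.array(off)
T=np.load('top0.npz');S=np.load('side0.npz')
# hub top depth
def reg(Z,n,x0,x1,y0,y1):
    vv,uu=np.mgrid[y0:y1,x0:x1]; uv=np.c_[uu.ravel(),vv.ravel()]; d=Z['d'][vv,uu].ravel(); k=d>0
    return depthpts(n,uv[k],d[k])
for r in [(354,361,180,200),(372,380,180,200)]:
    P=reg(T,'top',*r); print('hub top z',np.median(P,0),P[:,2].std())
P=reg(S,'side',306,329,182,185);print('side hub',np.median(P,0))
P=reg(S,'side',306,329,175,178);print('side hub',np.median(P,0))
P=reg(T,'top',340,346,190,200);print('tray floor',np.median(P,0))
P=reg(T,'top',300,306,300,310);print('counter',np.median(P,0))
sc=px([(133,157),(423,118),(466,405),(175,447)],(340,165),11)
# refine screws darkness centroid
g=cv2.cvtColor(T['p'],cv2.COLOR_BGR2GRAY).astype(float)
out=[]
for u,v in sc:
    u0,v0=int(round(u)),int(round(v)); w=g[v0-3:v0+4,u0-3:u0+4]; m=np.median(w); a=np.clip(m-w-8,0,None)
    a[:, :]=a
    yy,xx=np.mgrid[v0-3:v0+4,u0-3:u0+4]; out.append([(a*xx).sum()/a.sum(),(a*yy).sum()/a.sum()])
print(sc,out)
for z in(.056,):
  Q=atz('top',sc,z);print('screws',Q,'c',Q.mean(0)); 
  e=Q[0]-Q[3]; print(np.linalg.norm(Q[0]-Q[3]),np.linalg.norm(Q[1]-Q[0]),'dir',np.degrees([np.arctan2(*(Q[0]-Q[3])[1::-1]),np.arctan2(*(Q[1]-Q[2])[1::-1]),np.arctan2(*(Q[0]-Q[1])[1::-1]),np.arctan2(*(Q[3]-Q[2])[1::-1])]))
sl=px([(255,187),(320,187),(342,368),(285,368)],(340,165),11); Q=atz('top',sl,.056);print('slot',Q.mean(0),Q)
# side slot & screws
# rim circle
# grip
gr=px([(305,140),(110,310),(180,378),(380,200)],(200,175),13);Q=atz('top',gr,.124);print('grip',Q,Q.mean(0),np.linalg.norm(np.diff(Q,axis=0),axis=1),np.degrees(np.arctan2(*(Q[0]-Q[1])[1::-1])),np.degrees(np.arctan2(*(Q[3]-Q[2])[1::-1])))
re=px([(370,118),(530,275),(285,485)],(200,175),13);Q=atz('top',re,.030);print('rest',(Q[0]+Q[2])/2,np.linalg.norm(np.diff(Q,axis=0),axis=1),np.degrees(np.arctan2(*(Q[1]-Q[2])[1::-1])),np.degrees(np.arctan2(*(Q[0]-Q[1])[1::-1])))
P=reg(T,'top',211,222,186,202);k=P[:,2]>.11;print('grip depth',P[k].mean(0),np.median(P[k,2]),k.sum())
```

```text
hub top z [ 0.54617529 -0.09111593  0.05981126] 0.002167267748593736
hub top z [ 0.54713025 -0.13694892  0.05992325] 0.0022332453772849654
side hub [ 0.53804748 -0.10055495  0.06122802]
side hub [ 0.54810868 -0.13865598  0.06126328]
tray floor [ 0.53866382 -0.05916673  0.0029304 ]
counter [ 0.25332188  0.03634666 -0.00117206]
[[351.59090909 178.77272727]
 [377.95454545 175.22727273]
 [381.86363636 201.31818182]
 [355.40909091 205.13636364]] [[np.float64(350.46045197740114), np.float64(179.6129943502825)], [np.float64(377.86925795053), np.float64(175.41696113074204)], [np.float64(381.9731343283582), np.float64(201.97910447761194)], [np.float64(353.56925207756234), np.float64(205.90720221606648)]]
screws [[ 0.57285516 -0.07749735  0.056     ]
 [ 0.58373204 -0.1432084   0.056     ]
 [ 0.51869135 -0.15397302  0.056     ]
 [ 0.50735219 -0.08831432  0.056     ]] c [ 0.54565769 -0.11574827  0.056     ]
0.06639010357461314 0.06660516681845556 dir [ 9.37702677  9.39759835 99.3987192  99.79824541]
slot [ 0.54657445 -0.11596414  0.056     ] [[ 0.56683417 -0.1052799   0.056     ]
 [ 0.56727088 -0.12003157  0.056     ]
 [ 0.52627943 -0.12572419  0.056     ]
 [ 0.52591334 -0.1128209   0.056     ]]
grip [[0.53970305 0.22864387 0.124     ]
 [0.50804698 0.26251881 0.124     ]
 [0.49615202 0.24931745 0.124     ]
 [0.52922039 0.21462857 0.124     ]] [0.51828061 0.23877717 0.124     ] [0.04636397 0.0177698  0.04792532] -46.93928229631799 -46.37004737873622
rest [0.51928327 0.24056633 0.03      ] [0.04423209 0.06257456] -47.49551140010057 47.44214031846398
grip depth [0.51542873 0.24338168 0.12232541] 0.12287232110786683 93
```

```bash
cat >> h.py <<'E'
def Rz(a): c,s=np.cos(a),np.sin(a); return np.array([[c,-s,0],[s,c,0],[0,0,1.]])
def box(cx,cy,yaw,lx,ly,z0,z1):
    P=np.array([[sx*lx/2,sy*ly/2,z] for z in(z0,z1) for sx,sy in((1,1),(-1,1),(-1,-1),(1,-1))])
    return P@Rz(yaw).T+[cx,cy,0]
def draw(img,name,P,s,off,col,top_only=False):
    q=((proj(name,P)-off+.5)*s).astype(int)
    if not top_only: cv2.polylines(img,[q[:4].reshape(-1,1,2)],True,col,1)
    cv2.polylines(img,[q[-4:].reshape(-1,1,2)],True,col,1)
def crop(p,x0,y0,w,h,s,g=1.0):
    c=np.clip(p[y0:y0+h,x0:x0+w].astype(float)*g,0,255).astype(np.uint8)
    return cv2.resize(c,None,fx=s,fy=s,interpolation=cv2.INTER_NEAREST)
E
python3 - <<'E'
from h import *
for n in('top','side'): print(n,ray(n,[(320,200)])[0])
T=np.load('top0.npz')['p'];S=np.load('side0.npz')['p']
W=[]
for n,p,o1,o2,g in(('top',T,(200,175),(342,165),2),('side',S,(265,232),(285,165),1.3)):
  for o,b in((o1,0),(o2,1)):
    w,h=(48,45) if n=='top' else ((45,70) if b==0 else (60,45)); s=8 if not(n=='side' and b==0) else 5
    im=crop(p,*o,w,h,s,g)
    if b==0:
        draw(im,n,box(.5183,.2388,np.radians(-47),.05,.016,.094,.124),s,o,(0,255,0),n=='top')
        draw(im,n,box(.5193,.2406,np.radians(-47),.064,.044,0,.03),s,o,(255,0,0),True)
    else:
        draw(im,n,box(.546,-.116,np.radians(9.5),.08,.08,0,.0605),s,o,(0,255,0),True)
        draw(im,n,box(.546,-.116,np.radians(9.5),.0395,.0135,0,.0605),s,o,(0,0,255),True)
    W.append(im)
H=max(i.shape[0] for i in W)
f=lambda i,h:cv2.copyMakeBorder(i,0,h-i.shape[0],0,400-i.shape[1] if i.shape[1]<400 else 0,cv2.BORDER_CONSTANT)
cv2.imwrite('pics/o_top.png',np.hstack([f(W[0],360),f(W[1],400)[:360]]))
a=f(W[2],360);b=f(W[3],360)[:360];cv2.imwrite('pics/o_side.png',np.hstack([a,b])[:, :800])
print(a.shape,b.shape)
# tray rim: ellipse via rim outer pts at z=.019
c0=np.array([.546,-.116]);
E
```

```text
top [0.41024753 0.02059395 1.22877014]
side [0.32290549 0.76377229 0.61447159]
(360, 400, 3) (360, 480, 3)
```

View pics/o_top.png

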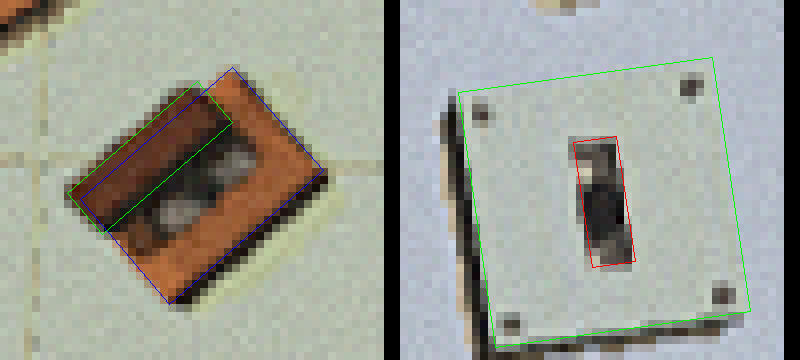

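View pics/o_side.png

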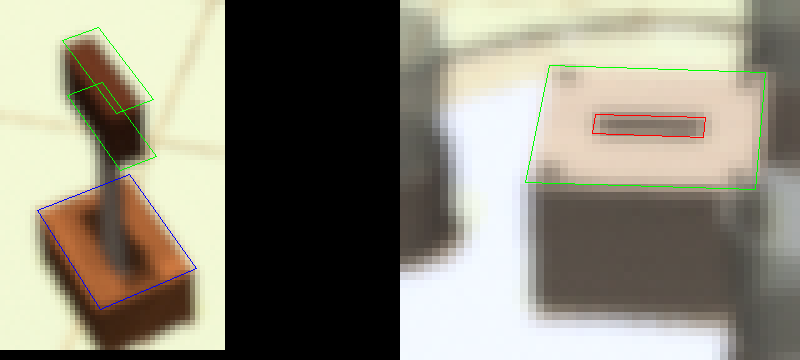

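The overlays agree to about 1 px. The grip is at about (0.518, 0.2395) with yaw -47°. The slot is at about (0.546, -0.116) with yaw 9.5°, and the hub top is about 60 mm up. I'll move over the handle.

Emit:
carry_out(
  targets=[
    [100,3.4,-3.4,0,-0.1],
    [100,6.8,-6.8,0,-0.2],
    [100,10.2,-10.2,0,-0.3],
    [100,13.6,-13.6,0,-0.4],
    [100,17,-17,0,-0.5],
  ],
)

```text
time_s: 0.6
tool_pos: [0.3217, 0.4349, 0.2225]
tool_rot: [0.365, 0.931, -0.0, -0.0]
ft_force: [0.7, -0.1, 0.6]
opening: 0.998
```

Emit:
carry_out(
  targets=[
    [100,3.4,-3.4,-0.3,-0.077],
    [100,6.8,-6.8,-0.6,-0.077],
    [100,10.2,-10.2,-1,-0.077],
    [100,13.6,-13.6,-1.6,-0.077],
    [100,17,-17,-2.2,-0.077],
  ],
)

```text
time_s: 1.1
tool_pos: [0.4919, 0.2648, 0.2004]
tool_rot: [0.399, 0.917, -0.0, -0.0]
ft_force: [0.9, 1.1, 0.2]
opening: 1.0
```

Emit:
carry_out(
  targets=[
    [100,1.5,-1.5,-1,0],
    [100,2.7,-2.7,-1.8,0],
    [100,2.7,-2.7,-2.8,0],
    [100,2.7,-2.7,-2.8,0],
    [100,2.7,-2.7,-2.8,0],
  ],
)

```text
time_s: 1.6
tool_pos: [0.5168, 0.2404, 0.1723]
tool_rot: [0.398, 0.917, -0.0, -0.0]
ft_force: [0.3, -0.4, -0.3]
opening: 1.0
```

Run:
```python
from h import *
s=bot.state(); print(s['tool_pos'])
W=[]
for n,o,w,h,sc,g in(('top',(190,160),80,70,5,2),('side',(245,200),80,70,5,1.3)):
    p,d=bot.grab_frame(n); im=crop(p,*o,w,h,sc,g)
    q=((proj(n,s['tool_pos'])[0]-o+.5)*sc).astype(int); cv2.drawMarker(im,tuple(int(v) for v in q),(0,255,0),0,12); W.append(im)
cv2.imwrite('pics/b.png',np.hstack(W))
```

```text
[0.51677052 0.24038658 0.1723467 ]
```

View pics/b.png

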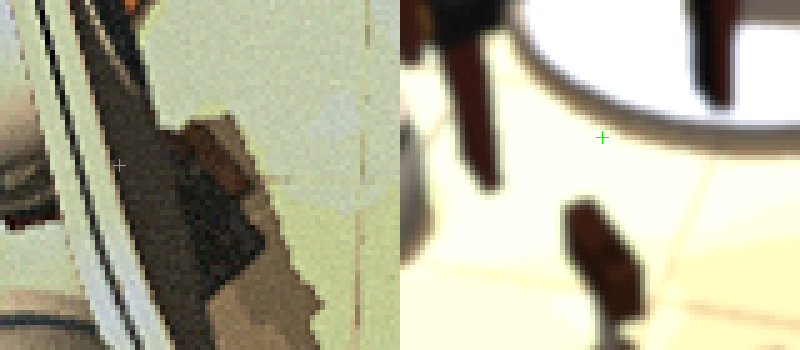

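The side view shows the fingers straddling the handle, with their tip midpoint at about (366,229), close to the projected TCP. I'll descend and grip.

Emit:
carry_out(
  targets=[
    [100,0.1,-0.05,-2,0],
    [100,0.1,-0.05,-4,0],
    [100,0.1,-0.05,-6,0],
    [100,0.1,-0.05,-7.5,0],
    [100,0.1,-0.05,-8.2,0],
  ],
)

```text
time_s: 2.2
tool_pos: [0.5181, 0.2394, 0.0897]
tool_rot: [0.399, 0.917, -0.0, -0.0]
ft_force: [-1.4, -1.0, -0.5]
opening: 1.003
```

Emit:
carry_out(
  targets=[
    [40,0,0,0,0],
    [40,0,0,0,0],
    [0,0,0,0,0],
    [0,0,0,0,0],
    [0,0,0,0,0],
  ],
)

```text
time_s: 2.7
tool_pos: [0.5192, 0.2391, 0.0912]
tool_rot: [0.399, 0.917, 0.0, 0.0]
ft_force: [-0.8, 0.0, 0.5]
opening: 0.587
```

Emit:
carry_out(
  targets=[
    [0,0,0,0,0],
    [0,0,0,0,0],
    [0,0,0,0,0],
    [0,0,0,0,0],
    [0,0,0,0,0],
  ],
)

```text
time_s: 3.2
tool_pos: [0.519, 0.2391, 0.0906]
tool_rot: [0.399, 0.917, 0.0, 0.0]
ft_force: [-0.1, 0.2, -0.9]
opening: 0.178
```

Emit:
carry_out(
  targets=[
    [0,0,0,0,0],
    [0,0,0,0,0],
    [0,0,0,0,0],
    [0,0,0,0,0],
    [0,0,0,0,0],
  ],
)

```text
time_s: 3.7
tool_pos: [0.519, 0.2391, 0.0907]
tool_rot: [0.399, 0.917, 0.0, 0.0]
ft_force: [1.4, -0.1, -2.3]
opening: 0.177
```

Gripped: the opening is 15.6 mm, which matches the 16 mm grip. I'll lift.

Emit:
carry_out(
  targets=[
    [0,0,0,0.6,0],
    [0,0,0,1.4,0],
    [0,0,0,2.4,0],
    [0,0,0,3.6,0],
    [0,0,0,5,0],
  ],
)

```text
time_s: 4.2
tool_pos: [0.5181, 0.2386, 0.1417]
tool_rot: [0.399, 0.917, -0.001, -0.0]
ft_force: [0.9, 0.0, -1.4]
opening: 0.183
```

Emit:
carry_out(
  targets=[
    [0,0,0,2,0],
    [0,0,0,4,0],
    [0,0,0,6,0.0],
    [0,0,0,6,0],
    [0,0,0,6,0],
  ],
)

```text
time_s: 4.7
tool_pos: [0.5187, 0.2389, 0.2012]
tool_rot: [0.399, 0.917, 0.0, 0.0]
ft_force: [0.3, -0.4, -2.0]
opening: 0.178
```

Run:
```python
from h import *
s=bot.state(); print(s['tool_pos'],s['ft_force'],s['ft_torque'],s['qpos'])
W=[]
for n,o,w,h,sc,g in(('top',(190,160),80,70,5,2),('side',(245,180),80,70,5,1.3)):
    p,d=bot.grab_frame(n); im=crop(p,*o,w,h,sc,g)
    cv2.imwrite(f'pics/c_raw_{n}.png',p)
    W.append(im)
cv2.imwrite('pics/c.png',np.hstack(W))
```

```text
[0.51867273 0.23885648 0.20117467] [ 0.27748655 -0.37264519 -1.96441655] [-0.04912877  0.01173668  0.02002882] [ 4.10770010e-01  3.70510182e-01  1.76907523e+00 -1.04073225e-04
  1.00136156e+00 -3.39171536e-01]
```

View pics/c.png

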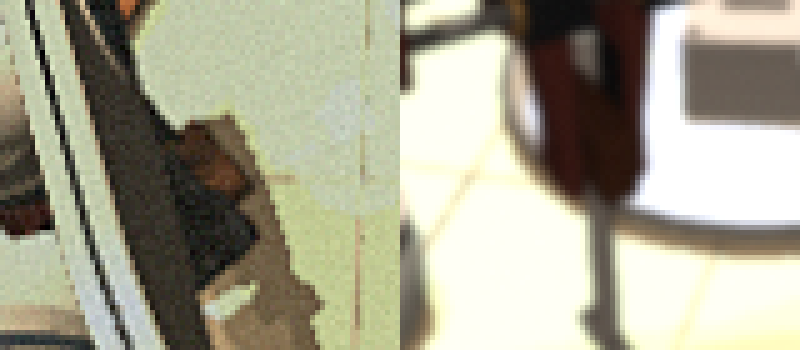

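The handle has lifted cleanly and hangs straight. I'll carry it over the hub, keeping the foot about 116 mm up, clear of the glasses.

Emit:
carry_out(
  targets=[
    [0,0.2,-2,0,0.08],
    [0,0.5,-5.5,0,0.2],
    [0,0.8,-9.5,0,0.32],
    [0,1,-13.5,0,0.44],
    [0,1.3,-17.5,0,0.56],
  ],
)

```text
time_s: 5.3
tool_pos: [0.5308, 0.0625, 0.1994]
tool_rot: [0.127, 0.992, -0.0, -0.001]
ft_force: [0.5, -0.4, -1.6]
opening: 0.179
```

Emit:
carry_out(
  targets=[
    [0,0.3,-4,0,0.12],
    [0,0.6,-8,0,0.24],
    [0,0.9,-12,0,0.34],
    [0,1.2,-15.5,0,0.426],
    [0,1.4,-18,0,0.426],
  ],
)

```text
time_s: 5.8
tool_pos: [0.5451, -0.1181, 0.1994]
tool_rot: [-0.083, 0.997, 0.0, -0.001]
ft_force: [0.2, -0.2, -2.1]
opening: 0.182
```

Emit:
carry_out(
  targets=[
    [0,0,0,-0.5,0],
    [0,0,0,-1,0],
    [0,0,0,-1.5,0],
    [0,0,0,-1.5,0],
    [0,0,0,-1.5,0],
  ],
)

```text
time_s: 6.3
tool_pos: [0.5457, -0.115, 0.1853]
tool_rot: [-0.083, 0.997, 0.0, -0.0]
ft_force: [0.3, 0.1, -1.6]
opening: 0.182
```

Run:
```python
from h import *
s=bot.state(); print(s['tool_pos'],s['tool_rot'],s['ft_force'],s['ft_torque'],s['qpos'])
W=[]
for n,o,w,h,sc,g in(('top',(320,140),90,90,4,2),('side',(280,120),70,90,5,1.3)):
    p,d=bot.grab_frame(n); np.savez(f'{n}1.npz',p=p,d=d); im=crop(p,*o,w,h,sc,g)
    W.append(im)
W[0]=cv2.resize(W[0],(450,450));cv2.imwrite('pics/d.png',np.hstack(W))
```

```text
[ 0.54566553 -0.1149892   0.18532155] [-8.31794588e-02  9.96534499e-01  1.53119379e-04 -3.83852931e-04] [ 0.25722636  0.09340717 -1.61465871] [ 0.02721927 -0.01172315  0.02792107] [-2.29065204e-01  3.73028422e-01  1.80919323e+00  6.77597839e-05
  9.60195667e-01 -1.96645177e+00]
```

View pics/d.png

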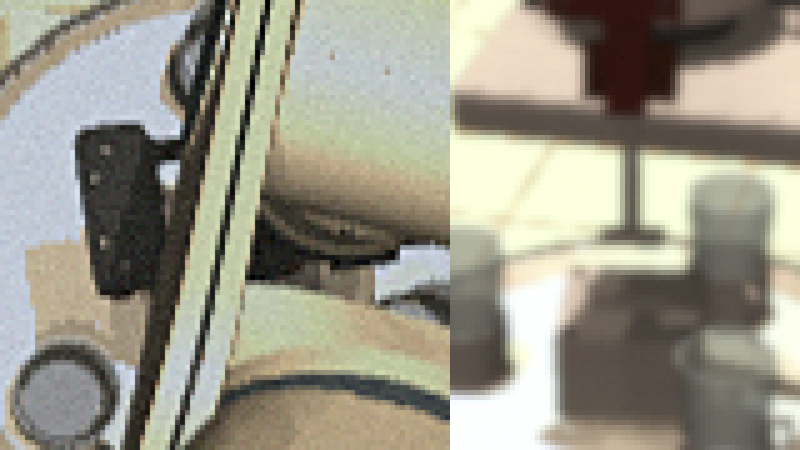

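Emit:
carry_out(
  targets=[
    [0,0,0,-1,0],
    [0,0,0,-2,0],
    [0,0,0,-3,0],
    [0,0,0,-3.4,0],
    [0,0,0,-3.4,0],
  ],
)

```text
time_s: 6.9
tool_pos: [0.5451, -0.1159, 0.1505]
tool_rot: [-0.082, 0.997, 0.0, -0.001]
ft_force: [0.4, 0.1, -1.4]
opening: 0.185
```

Run:
```python
from h import *
s=bot.state(); print(s['tool_pos'],s['ft_force'],s['ft_torque'])
p,d=bot.grab_frame('side'); np.savez('side2.npz',p=p,d=d)
p0=np.load('side0.npz')['p']
o=(300,150);a=crop(p,*o,40,50,10,2.2);b=crop(p0,*o,40,50,10,1.3)
cv2.imwrite('pics/e.png',np.hstack([a,b]))
g=p.astype(int).sum(2)//3
for r in range(168,186): print(r,g[r,304:334])
```

```text
[ 0.54514259 -0.11585487  0.15050366] [ 0.43007798  0.14314997 -1.35081804] [0.00558283 0.01613769 0.02152528]
168 [153 155 156 150 144 140 141 143 144 136 115  86  69  81 116 144 159 160
 154 150 146 142 136 123 102  84  78  81  84  86]
169 [148 160 166 163 161 161 162 165 165 159 136  99  73  86 127 161 177 178
 176 173 170 163 150 130 104  81  72  75  78  78]
170 [167 176 180 180 180 180 180 182 181 174 148 106  75  89 134 170 185 188
 187 186 185 181 171 148 111  80  69  71  73  76]
171 [179 182 183 185 184 185 184 185 184 176 150 107  76  88 133 169 184 188
 189 189 188 186 175 147 104  72  66  69  73  76]
172 [176 174 176 179 179 176 174 173 172 165 141 101  74  84 124 158 174 179
 181 182 180 178 166 133  88  65  65  69  73  76]
173 [160 150 152 161 162 151 142 139 138 132 114  86  68  73 101 126 142 150
 153 155 154 151 141 109  73  59  62  68  72  75]
174 [149 130 128 138 137 121 105 100  98  92  81  67  60  62  71  85  95 103
 106 108 107 105  98  76  56  51  58  65  72  75]
175 [154 139 129 121 109  95  83  79  75  69  60  57  58  57  56  58  61  65
  66  67  66  65  62  5
[... 536 characters left out ...]
80 [151 139 118  95  76  67  63  62  61  61  61  59  60  59  59  61  62  62
  61  56  52  51  51  51  51  49  50  52  56  59]
181 [141 121  99  83  73  69  67  65  64  63  61  60  58  57  58  58  60  62
  62  59  55  54  54  54  54  53  51  53  56  60]
182 [122 100  84  77  74  73  72  71  70  69  64  58  55  54  55  56  60  65
  68  65  62  60  61  62  63  60  55  54  57  59]
183 [100  84  78  76  75  74  75  74  73  71  64  56  53  51  52  56  62  70
  72  71  69  68  70  70  69  64  56  54  57  61]
184 [81 75 75 75 74 74 75 75 74 70 62 54 51 50 50 55 63 70 72 73 73 72 72 72
 71 65 58 59 63 66]
185 [67 71 73 75 75 75 74 74 73 68 59 53 50 50 51 53 58 65 68 69 69 68 67 68
 68 68 70 78 82 82]
```

View pics/e.png

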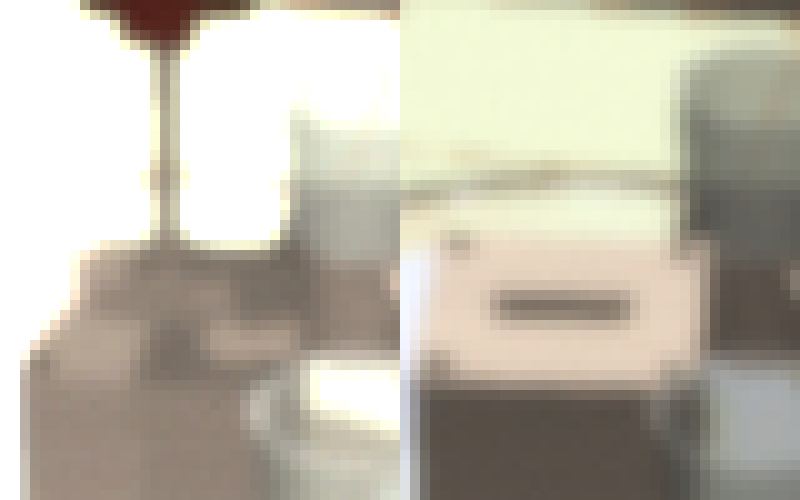

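Run:
```python
from h import *
for P in [(.546,-.116,.0605),(.546,-.116,.11),(.5451,-.1159,.0605),(.547,-.116,.0605),(.546,-.115,.0605),(.5451,-.1159,.09)]: print(P,proj('side',P)[0],proj('top',P)[0])
p=np.load('side0.npz')['p'].astype(int).sum(2)//3
for r in range(176,185): print(r,p[r,306:328])
t=np.load('top0.npz')['p'].astype(int).sum(2)//3
for r in range(180,200): print(r,t[r,358:376])
s=np.load('side2.npz')['p'].astype(int).sum(2)//3
print(s[158:174,310:322])
```

```text
(0.546, -0.116, 0.0605) [315.63041008 180.23416772] [367.04371127 189.74218438]
(0.546, -0.116, 0.11) [315.46236055 165.02797594] [369.51641598 187.40289552]
(0.5451, -0.1159, 0.0605) [315.92752303 180.28921271] [366.99710146 190.10234019]
(0.547, -0.116, 0.0605) [315.29109093 180.19277833] [367.05077596 189.3407777 ]
(0.546, -0.115, 0.0605) [315.54636541 180.41205575] [366.64127854 189.73054453]
(0.5451, -0.1159, 0.09) [315.83329286 171.32542577] [368.44423159 188.74141671]
176 [159 162 163 164 163 163 163 163 163 163 162 162 163 162 163 163 163 162
 161 161 157 146]
177 [162 162 162 162 161 161 161 161 162 161 161 161 161 161 161 161 161 161
 162 161 160 158]
178 [161 161 159 153 148 147 147 147 147 148 148 148 149 151 152 152 154 158
 161 162 162 162]
179 [162 161 153 136 121 116 115 115 115 116 116 118 121 124 125 126 134 149
 159 162 162 162]
180 [162 161 150 126 102  92  89  88  88  89  89  90  92  92  93  97 113 140
 157 162 161 161]
181 [164 163 154 135 118 108 104 103 103 103 103 102 100  98  98 102 117 143
 158 162 163 162]
182 [165 164 160 153 146 142 140 139 139 139 139 1
[... 1569 characters left out ...]
178 149 104  74  88 132 169 185 189]
 [189 189 188 180 154 109  76  88 133 170 185 189]
 [189 189 188 181 154 110  76  87 132 170 185 188]
 [189 189 188 181 154 109  76  88 133 170 185 188]
 [187 188 187 180 154 109  76  88 133 168 185 188]
 [182 182 182 174 148 105  74  87 131 166 183 186]
 [170 169 167 158 134  96  71  82 121 154 170 174]
 [149 148 146 137 115  86  68  79 110 138 152 155]
 [141 143 144 136 115  86  69  81 116 144 159 160]
 [162 165 165 159 136  99  73  86 127 161 177 178]
 [180 182 181 174 148 106  75  89 134 170 185 188]
 [184 185 184 176 150 107  76  88 133 169 184 188]
 [174 173 172 165 141 101  74  84 124 158 174 179]
 [142 139 138 132 114  86  68  73 101 126 142 150]]
```

The two cameras agree on the slot at about (0.5454, -0.1153). In the side view the stem column (316.2) sits about 0.5 px to the -x side of the slot, roughly 1.7 mm. I'll shift by that amount and creep down.

Emit:
carry_out(
  targets=[
    [0,0.17,0.04,-0.1,0],
    [0,0.17,0.04,-0.2,0],
    [0,0.17,0.04,-0.3,0],
    [0,0.17,0.04,-0.35,0],
    [0,0.17,0.04,-0.4,0],
  ],
)

```text
time_s: 7.45
tool_pos: [0.5475, -0.1156, 0.1477]
tool_rot: [-0.082, 0.997, -0.0, 0.0]
ft_force: [-0.5, 1.1, -2.3]
opening: 0.182
```

Emit:
carry_out(
  targets=[
    [0,0,0,-0.03,0],
    [0,0,0,-0.06,0],
    [0,0,0,-0.1,0],
    [0,0,0,-0.13,0],
    [0,0,0,-0.13,0],
  ],
)

```text
time_s: 7.95
tool_pos: [0.5475, -0.1156, 0.1463]
tool_rot: [-0.082, 0.997, 0.0, -0.0]
ft_force: [-0.4, -0.5, -2.5]
opening: 0.178
```

Emit:
carry_out(
  targets=[
    [0,0,0,-0.03,0],
    [0,0,0,-0.06,0],
    [0,0,0,-0.1,0],
    [0,0,0,-0.13,0],
    [0,0,0,-0.13,0],
  ],
)

```text
time_s: 8.45
tool_pos: [0.5475, -0.1156, 0.145]
tool_rot: [-0.083, 0.997, 0.0, -0.0]
ft_force: [-0.6, -0.3, -1.5]
opening: 0.179
```

Emit:
carry_out(
  targets=[
    [0,0,0,-0.03,0],
    [0,0,0,-0.06,0],
    [0,0,0,-0.1,0],
    [0,0,0,-0.13,0],
    [0,0,0,-0.13,0],
  ],
)

```text
time_s: 8.95
tool_pos: [0.5475, -0.1156, 0.1437]
tool_rot: [-0.083, 0.997, -0.0, -0.0]
ft_force: [-0.7, -0.1, -1.5]
opening: 0.179
```

Emit:
carry_out(
  targets=[
    [0,0,0,-0.03,0],
    [0,0,0,-0.06,0],
    [0,0,0,-0.09,0],
    [0,0,0,-0.1,0],
    [0,0,0,-0.1,0],
  ],
)

```text
time_s: 9.45
tool_pos: [0.5475, -0.1156, 0.1427]
tool_rot: [-0.083, 0.997, 0.0, -0.0]
ft_force: [-0.5, 0.2, -1.9]
opening: 0.179
```

Emit:
carry_out(
  targets=[
    [0,0,0,-0.03,0],
    [0,0,0,-0.06,0],
    [0,0,0,-0.09,0],
    [0,0,0,-0.12,0],
    [0,0,0,-0.12,0],
  ],
)

```text
time_s: 9.95
tool_pos: [0.5475, -0.1156, 0.1415]
tool_rot: [-0.083, 0.997, 0.0, -0.0]
ft_force: [-0.2, -0.4, -2.2]
opening: 0.185
```

Emit:
carry_out(
  targets=[
    [0,0,0,-0.03,0],
    [0,0,0,-0.06,0],
    [0,0,0,-0.09,0],
    [0,0,0,-0.12,0],
    [0,0,0,-0.12,0],
  ],
)

```text
time_s: 10.45
tool_pos: [0.5475, -0.1156, 0.1403]
tool_rot: [-0.083, 0.997, 0.0, -0.0]
ft_force: [0.3, -0.4, -2.0]
opening: 0.179
```

Emit:
carry_out(
  targets=[
    [0,0,0,-0.03,0],
    [0,0,0,-0.06,0],
    [0,0,0,-0.09,0],
    [0,0,0,-0.12,0],
    [0,0,0,-0.15,0],
  ],
)

```text
time_s: 10.95
tool_pos: [0.5475, -0.1156, 0.1388]
tool_rot: [-0.083, 0.997, -0.0, 0.0]
ft_force: [-0.1, 0.5, -2.1]
opening: 0.179
```

Emit:
carry_out(
  targets=[
    [0,0,0,-0.03,0],
    [0,0,0,-0.06,0],
    [0,0,0,-0.09,0],
    [0,0,0,-0.12,0],
    [0,0,0,-0.15,0],
  ],
)

```text
time_s: 11.45
tool_pos: [0.5476, -0.1156, 0.1373]
tool_rot: [-0.083, 0.997, -0.0, 0.0]
ft_force: [0.5, -0.2, -1.8]
opening: 0.182
```

Emit:
carry_out(
  targets=[
    [0,0,0,-0.03,0],
    [0,0,0,-0.06,0],
    [0,0,0,-0.09,0],
    [0,0,0,-0.12,0],
    [0,0,0,-0.15,0],
  ],
)

```text
time_s: 11.95
tool_pos: [0.5475, -0.1156, 0.1358]
tool_rot: [-0.082, 0.997, 0.0, -0.0]
ft_force: [-0.8, -0.0, -1.5]
opening: 0.178
```

No contact at a foot height of about 51 mm, which is below the seen hub top, so the foot is in the slot. Spring contact should come next.

Emit:
carry_out(
  targets=[
    [0,0,0,-0.03,0],
    [0,0,0,-0.06,0],
    [0,0,0,-0.09,0],
    [0,0,0,-0.12,0],
    [0,0,0,-0.12,0],
  ],
)

```text
time_s: 12.45
tool_pos: [0.5478, -0.1157, 0.1351]
tool_rot: [-0.083, 0.997, -0.0, 0.0]
ft_force: [-0.3, -0.4, 4.3]
opening: 0.18
```

Emit:
carry_out(
  targets=[
    [0,0,0,-0.03,0],
    [0,0,0,-0.06,0],
    [0,0,0,-0.09,0],
    [0,0,0,-0.12,0],
    [0,0,0,-0.12,0],
  ],
)

```text
time_s: 12.95
tool_pos: [0.5477, -0.1156, 0.1335]
tool_rot: [-0.083, 0.997, -0.0, 0.0]
ft_force: [-0.5, 0.5, 4.1]
opening: 0.176
```

Emit:
carry_out(
  targets=[
    [0,0,0,-0.03,0],
    [0,0,0,-0.06,0],
    [0,0,0,-0.09,0],
    [0,0,0,-0.12,0],
    [0,0,0,-0.12,0],
  ],
)

```text
time_s: 13.45
tool_pos: [0.5476, -0.1156, 0.1323]
tool_rot: [-0.082, 0.997, -0.0, 0.0]
ft_force: [-0.8, 0.0, 4.7]
opening: 0.178
```

The spring is met at TCP z of about 0.1354: a step of about 6 N, growing slowly as specified. I'll press to 11 mm below first contact.

Emit:
carry_out(
  targets=[
    [0,0,0,-0.08,0],
    [0,0,0,-0.16,0],
    [0,0,0,-0.24,0],
    [0,0,0,-0.32,0],
    [0,0,0,-0.4,0],
  ],
)

```text
time_s: 13.95
tool_pos: [0.5477, -0.1156, 0.1284]
tool_rot: [-0.083, 0.997, -0.0, 0.0]
ft_force: [-0.8, 0.7, 6.0]
opening: 0.181
```

Emit:
carry_out(
  targets=[
    [0,0,0,-0.08,0],
    [0,0,0,-0.16,0],
    [0,0,0,-0.24,0],
    [0,0,0,-0.32,0],
    [0,0,0,-0.38,0],
  ],
)

```text
time_s: 14.45
tool_pos: [0.5477, -0.1156, 0.1247]
tool_rot: [-0.083, 0.997, -0.0, 0.0]
ft_force: [-0.9, -0.5, 7.5]
opening: 0.18
```

Now 10.7 mm below contact, inside the turning window. I'll turn in steps, moving the TCP slightly to allow for the handle sitting about 1 mm off the tool axis.

Emit:
carry_out(
  targets=[
    [0,0,0,0,-0.06],
    [0,0,-0.01,0,-0.12],
    [0,0,-0.02,0,-0.18],
    [0,-0.01,-0.03,0,-0.24],
    [0,-0.01,-0.03,0,-0.3],
  ],
)

```text
time_s: 14.95
tool_pos: [0.5479, -0.1161, 0.1248]
tool_rot: [0.069, 0.998, -0.0, 0.0]
ft_force: [0.0, -0.6, 7.1]
opening: 0.178
```

```bash
python3 -c "
from workcell import bot
s=bot.state();print(s['tool_pos'],s['ft_force'],s['ft_torque'])"
```

```text
[ 0.54785692 -0.11611716  0.12484428] [ 5.59383964e-03 -5.93422857e-01  7.08015774e+00] [-0.20205242  0.21954496  0.03545206]
```

Emit:
carry_out(
  targets=[
    [0,0,-0.01,0,-0.08],
    [0,-0.01,-0.02,0,-0.16],
    [0,-0.02,-0.03,0,-0.24],
    [0,-0.02,-0.04,0,-0.32],
    [0,-0.03,-0.05,0,-0.4],
  ],
)

```text
time_s: 15.45
tool_pos: [0.5477, -0.1167, 0.1249]
tool_rot: [0.266, 0.964, -0.0, 0.001]
ft_force: [-0.5, -0.4, 6.9]
opening: 0.179
```

Emit:
carry_out(
  targets=[
    [0,-0.01,-0.01,0,-0.08],
    [0,-0.02,-0.02,0,-0.16],
    [0,-0.02,-0.03,0,-0.24],
    [0,-0.03,-0.03,0,-0.32],
    [0,-0.03,-0.03,0,-0.4],
  ],
)

```text
time_s: 15.95
tool_pos: [0.5473, -0.117, 0.1249]
tool_rot: [0.452, 0.892, -0.0, 0.001]
ft_force: [-1.2, -0.3, 7.7]
opening: 0.184
```

```bash
python3 -c "
from workcell import bot
s=bot.state();print(s['tool_pos'],s['ft_force'],s['ft_torque'])"
```

```text
[ 0.54733588 -0.1169651   0.12485758] [-1.20345308 -0.27499397  7.72858827] [-0.27604816  0.21092588  0.04380047]
```

Turned 63° with no resistance, 27° to go.

Emit:
carry_out(
  targets=[
    [0,0,0,0,-0.1],
    [0,-0.01,-0.01,0,-0.2],
    [0,-0.02,-0.01,0,-0.3],
    [0,-0.03,-0.01,0,-0.4],
    [0,-0.03,-0.01,0,-0.471],
  ],
)

```text
time_s: 16.45
tool_pos: [0.547, -0.1171, 0.1249]
tool_rot: [0.648, 0.762, 0.0, 0.001]
ft_force: [-0.5, -1.1, 7.1]
opening: 0.184
```

Emit:
carry_out(
  targets=[
    [0,0,0,0,0],
    [0,0,0,0,0],
    [0,0,0,0,0],
    [0,0,0,0,0],
    [0,0,0,0,0],
  ],
)

```text
time_s: 16.95
tool_pos: [0.547, -0.1171, 0.1248]
tool_rot: [0.646, 0.763, 0.0, 0.001]
ft_force: [-0.0, -0.8, 6.8]
opening: 0.181
```

Run:
```python
from h import *
s=bot.state();print(s['tool_pos'],s['tool_rot'],s['ft_force'],s['ft_torque'])
r=s['tool_rot'];print(2*np.degrees(np.arctan2(r[1],r[0]))-90)
p,d=bot.grab_frame('side'); cv2.imwrite('pics/f.png',crop(p,265,110,100,110,5,1.5))
```

```text
[ 0.5469813  -0.11705044  0.12483903] [6.46423160e-01 7.62978894e-01 1.44359491e-04 5.34142544e-04] [-0.02229753 -0.78350098  6.83112217] [-0.17403159  0.22252033 -0.01738629]
9.45505880342904
```

View pics/f.png

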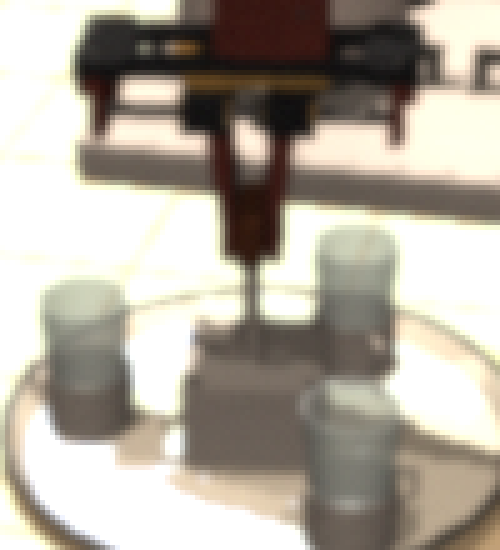

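The handle is exactly across (9.46°). I'll guide it up into the groove, stopping just short of the stop, then let go.

Emit:
carry_out(
  targets=[
    [0,0,0,0.1,0],
    [0,0,0,0.2,0],
    [0,0,0,0.3,0],
    [0,0,0,0.4,0],
    [0,0,0,0.5,0],
  ],
)

```text
time_s: 17.5
tool_pos: [0.547, -0.117, 0.1298]
tool_rot: [0.646, 0.763, 0.0, 0.001]
ft_force: [0.0, -1.1, 5.4]
opening: 0.181
```

```bash
python3 -c "
from workcell import bot
s=bot.state();print(s['tool_pos'],s['ft_force'],s['ft_torque'])"
```

```text
[ 0.54695361 -0.11704441  0.12975079] [ 0.0455017  -1.08921797  5.35487292] [-0.25899941  0.05286697 -0.03539734]
```

Emit:
carry_out(
  targets=[
    [70,0,0,0,0],
    [70,0,0,0,0],
    [70,0,0,0,0],
    [70,0,0,0,0],
    [70,0,0,0,0],
  ],
)

```text
time_s: 18.0
tool_pos: [0.5464, -0.1167, 0.1292]
tool_rot: [0.646, 0.763, -0.0, -0.0]
ft_force: [-0.4, -0.1, -0.3]
opening: 0.595
```

Emit:
carry_out(
  targets=[
    [70,0,0,0,0],
    [70,0,0,0.2,0],
    [70,0,0,1,0],
    [70,0,0,2,0],
    [70,0,0,3,0],
  ],
)

```text
time_s: 18.5
tool_pos: [0.5468, -0.1169, 0.1606]
tool_rot: [0.646, 0.763, 0.0, 0.0]
ft_force: [0.4, 0.2, 0.4]
opening: 0.703
```

Emit:
carry_out(
  targets=[
    [70,0,0,2,0],
    [70,0,0,4,0],
    [70,0,0,6,0],
    [70,0,0,8,0],
    [70,0,0,10,0],
  ],
)

```text
time_s: 19.0
tool_pos: [0.5466, -0.1168, 0.2614]
tool_rot: [0.646, 0.763, 0.0, 0.001]
ft_force: [-0.3, -0.2, 0.4]
opening: 0.701
```

Run:
```python
from h import *
s=bot.state();print(s['tool_pos'],s['ft_force'])
p,d=bot.grab_frame('side'); cv2.imwrite('pics/g.png',crop(p,265,110,100,110,5,1.5))
```

```text
[ 0.54659055 -0.11678058  0.26144874] [-0.28616742 -0.1551035   0.4380095 ]
```

View pics/g.png

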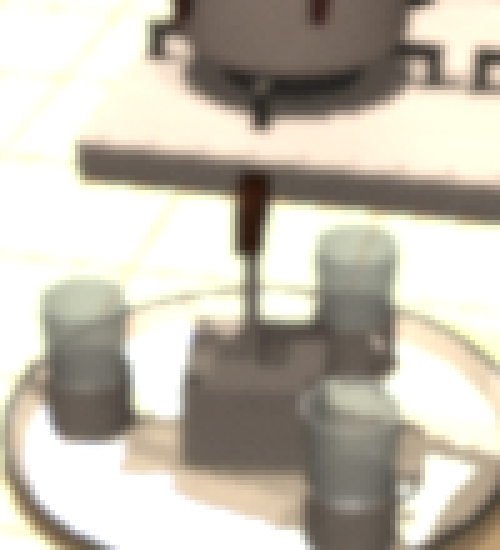

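The handle stands upright in the hub. I'll clear the arm away for a top view.

Emit:
carry_out(
  targets=[
    [70,-2,4,1,0],
    [70,-4,8,2,0],
    [70,-6,12,2,0],
    [70,-8,16,2,0],
    [70,-10,20,2,0],
  ],
)

```text
time_s: 19.55
tool_pos: [0.4455, 0.0845, 0.2799]
tool_rot: [0.647, 0.763, 0.0, 0.0]
ft_force: [0.3, -0.7, 0.1]
opening: 0.697
```

Emit:
carry_out(
  targets=[
    [70,-2,4,0,0],
    [70,-4,8,0,0],
    [70,-6,12,0,0],
    [70,-8,16,0,0],
    [70,-10,20,0,0],
  ],
)

```text
time_s: 20.05
tool_pos: [0.3454, 0.2847, 0.28]
tool_rot: [0.646, 0.763, 0.001, 0.0]
ft_force: [0.9, 0.6, 0.5]
opening: 0.707
```

Run:
```python
from h import *
s=bot.state();print(s['tool_pos'],s['ft_force'])
W=[]
p,d=bot.grab_frame('top'); im=crop(p,330,150,70,70,6,1.8)
for z,yaw,col in((.0605,9.5,(255,0,0)),): draw(im,'top',box(.5455,-.1155,np.radians(yaw),.08,.08,0,z),6,(330,150),col,True)
draw(im,'top',box(.5455,-.1155,np.radians(99.5),.05,.016,0,.165),6,(330,150),(0,255,0),True); W.append(im)
vv,uu=np.mgrid[170:200,350:390]; P=depthpts('top',np.c_[uu.ravel(),vv.ravel()],d[vv,uu].ravel()); k=P[:,2]>.13; print('grip depth pts',k.sum(),np.median(P[k],0))
p2,d2=bot.grab_frame('side'); im=crop(p2,290,125,50,70,6,1.3)
draw(im,'side',box(.5455,-.1155,np.radians(99.5),.05,.016,.135,.165),6,(290,125),(0,255,0)); W.append(im)
cv2.imwrite('pics/i.png',np.hstack(W)); cv2.imwrite('pics/i_all.png',p);
```

```text
[0.34543581 0.28466735 0.27997023] [0.94722559 0.56079251 0.48979753]
grip depth pts 173 [ 0.54554431 -0.1125341   0.1627186 ]
```

View pics/i.png

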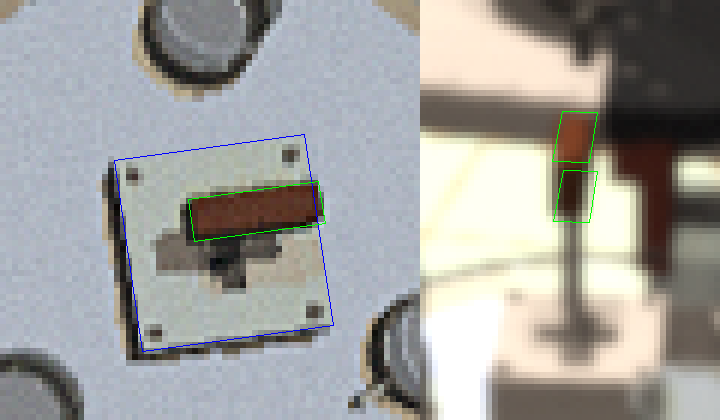

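View pics/i_all.png

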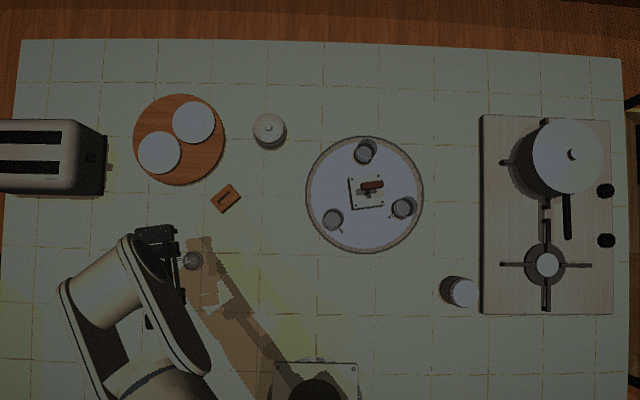

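The top view shows the grip lying across the slot, with its centre near (372,185) and the model outline matching it. Its top is at about z = 0.163 (0.165 expected when locked). The glasses and everything else have not moved, so I'm handing in.

```bash
python3 -c "
from workcell import bot
print(bot.sign_off())"
```

```text
the job is handed in; nothing more can be done
None
```

The handle is fitted to the tray and handed in, standing upright with its grip across the slot, after about 20 s of the 72 s allowed. Sign-off reports no verdict.

**What I did:** I lifted the handle from its rest and shifted it 1.7 mm after comparing stem and slot in the side camera. The foot then went through the slot with no measurable contact. The spring met it at TCP height 0.1354 m, which puts the hub top at about 61 mm. I pressed 10.7 mm past that point, turned it 90° with no noticeable resistance, raised it 5 mm into the groove and let go. Vertical force readings, taken at the end of each move, never rose above about 8 N.

**Last checks:**
- **Turn:** in the top view the grip outline lies across the slot and matches the locked position I predicted.
- **Height:** the grip's top measured about 0.163 m by depth camera, against 0.165 m expected when locked. The difference is within camera error.
- **Side view:** the handle stands straight, about 1 px (roughly 2 to 3 mm) off the drawn model. That is the same kind of offset the side camera showed all along.
- **Surroundings:** the glasses and other items look unmoved in the last top picture. The gripper was empty and clear of everything.

I did not tug the handle to test the lock. The evidence for it is the height, the turn and the upright stance after release.

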